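Push a mould insert through the flap of the drop chute

ROBOT

A 6-joint arm with a two-finger parallel gripper is mounted at the origin on the work surface. World frame = base frame: x ahead of the robot, y to its left, z up, the work surface at z = 0. Lengths are in mm, angles in rad, forces in N, time in s.
With the tool pointing down it reaches from about 350 to 775 mm from the base axis. Payload 7.3 kg.
Tool frame: the origin (TCP) lies at the centre of the arm's flange, where the gripper is bolted on; the fingertips stand 178 mm ahead of it and the grasp point (between the pads) lies 159 mm ahead of it; z points along the fingers, y is the direction in which the jaws open and shut (so a half turn about z gives the same grasp; the last joint's range is limited). The gripper opens to 92 mm and grips with 3 to 60 N. Pads are 19 mm wide; open, the fingers measure 130 mm over their backs; the gripper's body (75 mm by 190 mm) begins 47 mm behind the grasp point.
Start: joints at [1.089, 0.342, 1.524, -0, 1.275, -0.146], TCP at [172.979, 495.687, 404.741] pointing down, gripper open.
Joint ranges: [-2.53, 2.53], [-0.77, 2.02], [0.04, 2.7], [-1, 4.14], [0.28, 2.66], [-3.11, 3.11]. Speed limits (rad/s): [2.57, 2.57, 3.14, 3.14, 3.14, 3.14].

INTERFACE

Orientations are given as [roll, pitch, yaw] about the fixed x, y, z axes, in that order (R = Rz(yaw) Ry(pitch) Rx(roll)).
In Python, from plant import get_obs, capture, close_job gives the robot as it stands. The module is installed in compiled form; this text tells all that it offers.
- The arm moves only by the shell command python3 -m pendant 'ROWS'. ROWS is JSON, a list of rows, each a list of 3 entries, a list of its own where there are three numbers: the shift along the tool's x, y, z in m, then the turn, a rotation vector about the tool's x, y, z in rad, then the finger opening in m, from 0 to 0.0918. In form: [[[tx, ty, tz], [wx, wy, wz], fingers], ...]. A call has 1 to 10 rows; each row is the pose to reach, as a shift and turn from the pose commanded when the call began, along the tool's axes at that moment; what a row does not reach only later rows make up. A row lasts 1/12 s, in which the tool goes at most 41.7 mm and 7.16 degrees, less where a joint would pass 70% of its speed; a pose out of reach is approached as far as the arm can. A call with a gripper value outside its range is refused whole. The fingers move at their own pace and stop on an object; the grip force is fixed at half the most. Time passes only in rows, so rows that repeat a pose let the fingers close. It gives the time, the measured TCP pose, the force and the opening at its end, in the units of the state.
- get_obs(): the state, without advancing time (a new reading comes with each control period).
- capture(name): name is "side" or "top"; returns a dict with "color" (400x640x3 uint8, red, green, blue), "mtx" (3x3 intrinsics, pixels), "rvec" (rotation vector, rad) and "tvec" (3), from world to camera coordinates, as OpenCV has them. Camera axes: x right, y down, z forward; pixel columns grow to the right and rows downward; lengths in mm; the calibration is good to about 2 mm. A picture is of the moment at which its call begins. There is no depth.
- close_job(): hands the job in, once; it reports no verdict.
The state is a dict: "time": time; "joint_positions": joint angles; "dq": joint speeds; "tau": joint torques, N m; "tool_pos": TCP position; "tcp_rot": TCP orientation; "contact_force": force on the tool from outside, world axes, zero at the start; "moment": the same for the moment, N m; "grip_width": finger opening in mm.
Only numpy, scipy, OpenCV 4.12 (cv2) and the standard library are available. Lean on these libraries where they do the work, as an engineer would, in place of code of your own. Each camera call takes 0.05 s, during which the arm holds its last target. There are 200 camera calls.

TASK

Send the finished rectangular mould insert down the drop chute without picking it up: push it across the loading deck until it is in line with the mouth, then push it on under the hanging flap and over the sill so that it slides down into the tote. Take the fingers back out so that the flap swings fully shut behind it; do not force the flap or the chute, and leave the other parts and tools where they are.

Things in the scene. Friction and masses are not known exactly. Their poses are not given: they have to be found in the camera images.
- insert_mid (a point): centre (half-way up) of the insert: a plain ground-steel rectangular block, 70 (its x) x 48 (its y) x 30 high (z), 0.5 to 0.75 kg, loose, lying flat on the loading deck about 100 off the middle line of the mouth, on the robot's side or on the far side, its x axis within about 0.35 rad of the chute's x axis. Sliding it takes 2 to 6 N. The point is 15 above the deck while it lies there
- chute: the drop chute, fixed to the bench; place and yaw differ from run to run. Origin at bench level straight below the flap's hinge rod, half-way across the mouth; x = feed direction (level, across in front of the robot to its right, within 0.2 rad), y away from the robot, z up. All chute sizes are mm in this frame. Nothing stands above the rod and cheeks.
- deck_mid (a point): centre of the loading deck's top face, on the middle line of the mouth, at chute (-130, 0, 120). Deck: flat aluminium plate, top at z = 120, x from -215 to -45, y from -180 to 180; beside the mouth it carries on to x = 0
- mouth (a point): middle of the flap's hinge rod: 8 dia. steel rod along y at chute (0, 0, 188), 68 above the deck. The mouth lies below it between upright steel cheeks, inner faces at y = +-56, from x = -12 to 56, tops at z = 193. Low flared guides, 12 high, lead in from y = +-81 at x = -55 to +-58 at x = -11. Fingers leaning 35 to 45 degrees, tips forward, can reach under the rod
- sill_edge (a point): middle of the far edge of the sill at chute (40, 0, 120). The sill, 112 wide, carries the deck level through the mouth and ends here; the slide falls away beyond. The insert tips over this edge by itself once its centre is about 5 past it, so its rear face must be pushed about 10 past x = 0, with the fingertips just under the rod
- flap (a joint): hinge of the flap, a 106 wide, 3 thick steel sheet of 0.13 kg hanging freely from the rod and reaching down to 4 above the deck; 0 rad = hanging shut, grows to 1.45 as its lower edge swings inward (+x of the chute); it cannot swing out over the deck. Only its weight shuts it: pushing its lower edge open takes about 1 N
- flap_edge (a point): middle of the flap's lower edge
- tote_in (a point): centre of the inner floor of the grey tote at the foot of the slick white 45-degree slide beyond the sill: chute (255, 0, 6), inside 220 (x) x 200 (y), walls 85 high, front wall 26; fixed to the chute
- bush: round steel bush standing on the loading deck, flange 45 dia. x 10 at the foot, 36 dia. above, 42 high; 0.32 kg; loose, to be left alone. Origin at the centre of its foot. It stands on the other side of the middle line from the insert
- core_pin: small upright steel pin on the deck beside the mouth, outside its far cheek, 26 dia. foot, 16 dia. shank, 56 high; loose, to be left alone. Origin at the centre of its foot
- wedge: small stepped steel block on the deck beside the mouth, outside the cheek nearest the robot, 30 x 34 x 32 high; loose, to be left alone. Origin at the centre of its foot
- holder: steel milling tool holder standing on the bench on the robot's left, 63 dia. x 148 high, to be left alone. Origin at the centre of its foot
- brush: hand brush lying on the bench on the robot's left, to be left alone. Origin on its underside
- wrench: steel wrench lying on the bench on the robot's right, to be left alone. Origin on its underside
- spray: spray can standing on the bench on the robot's right, 54 dia. x 170 high, to be left alone. Origin at the centre of its foot
Not all that is in view belongs to the job. What is shaped like the part that bears insert_mid but orange is not meant.

How it is judged (in metres and radians):
On the way, in this order (a step that is already met when the one before it is completed fails the run):
1. the insert lies on the deck in line with the mouth, ahead of the flap (centre within 35 mm of the mouth's middle line) (x of insert_mid in the frame of chute between -0.19 and -0.015 m and y of insert_mid in the frame of chute between -0.035 and 0.035 m and z of insert_mid in the frame of chute between 0.125 and 0.15 m), for 0.1 s.
2. the insert passes under the flap and pushes it open (x of insert_mid in the frame of chute between -0.02 and 0.09 m and y of insert_mid in the frame of chute between -0.04 and 0.04 m and value of joint flap above 0.45 rad), for 0.05 s.
At the end, for the whole second after the job is handed in: the insert lies at rest in the tote (its centre inside the walls and less than 60 mm above the tote's floor) and the flap hangs shut (under 0.06 rad) (x of insert_mid in the frame of chute between 0.14 and 0.365 m and y of insert_mid in the frame of chute between -0.1 and 0.1 m and z of insert_mid in the frame of chute between 0 and 0.066 m and linear speed of insert below 0.02 m/s and value of joint flap below 0.06 rad); the robot touches nothing.
It fails at once if the insert is lifted: its centre rises more than 20 mm above where it lies on the deck (z of insert_mid in the frame of chute above 0.155 m).
It fails at once if the flap is forced: more than 15 N between the robot and the flap (contact force between the arm and flap above 15 N).
It fails at once if the robot leans on the chute with more than 40 N (contact force between the arm and chute above 40 N).
It fails at once if another part or tool (bush, core pin, stepped block, tool holder, brush, wrench, spray can) is moved more than 20 mm (distance of any of bush, core_pin, wedge, holder, brush, wrench, spray from where it was at the start of the episode above 0.02 m).
It also fails if it takes over 54 s, if anything falls off the work surface, if the arm or the gripper's body presses on something with over 40 N, if the wrist force passes 120 N, or if a joint passes its speed limit or range.

## Working session

There is one attempt and no reset: what is moved stays moved. The work goes in short steps, Python scripts to look and compute and a shell command to move; the robot and the scene stay as the last step left them, time stands still between calls to the robot, and variables do not carry over. Pictures are saved under pics/ and viewed, about 8 in all and at most 12, crops included, and the job is handed in when it is done.

```bash
mkdir -p pics; cat > h.py <<'E'
import numpy as np, cv2
from plant import get_obs, capture
def cam(n):
    c=capture(n); R=cv2.Rodrigues(np.array(c["rvec"],float))[0]; t=np.array(c["tvec"],float).ravel(); K=np.array(c["mtx"],float)
    return c["color"],K,R,t
def ray(px,K,R,t):
    d=R.T@np.linalg.inv(K)@np.array([px[0],px[1],1.]); return -R.T@t,d
def onz(px,z,K,R,t):
    o,d=ray(px,K,R,t); return o+d*(z-o[2])/d[2]
def proj(P,K,R,t):
    return cv2.projectPoints(np.array(P,float).reshape(-1,3),cv2.Rodrigues(R)[0],t,K,None)[0].reshape(-1,2)
E
python3 - <<'E'
from h import *
for n in("top","side"):
    c,K,R,t=cam(n); cv2.imwrite(f"pics/{n}0.png",c[:,:,::-1]); np.savez(f"{n}0.npz",c=c,K=K,R=R,t=t)
    print(n,-R.T@t,R[2],K[0,0])
print(get_obs())
E
```

```text
top [ 530.02901391   -9.90670007 1261.45237179] [ 0.06399116 -0.01196345 -0.99787875] 362.34527330043693
side [  14.67584398 -698.88771502  927.0732401 ] [ 0.50459851  0.56396789 -0.65369761] 385.1088214469546
{'time': 0.1, 'joint_positions': array([ 1.08900894e+00,  3.42669322e-01,  1.52487215e+00, -2.86563343e-06,
        1.27536201e+00, -1.46002039e-01]), 'dq': array([ 0.00041763, -0.00190496, -0.00223001,  0.00168198,  0.00170529,
       -0.00024489]), 'tau': array([ 6.81609545e-04, -4.32006204e+01, -2.44692367e+01,  7.18890270e-02,
        5.26478200e-02, -7.67601910e-05]), 'tool_pos': array([172.92782569, 495.59919403, 404.12306345]), 'tcp_rot': array([-3.14029537e+00, -1.87993788e-04,  2.80580802e+00]), 'contact_force': array([-1.01726817, -0.5296279 ,  0.76643062]), 'moment': array([0.02012685, 0.02792532, 0.00903824]), 'grip_width': 91.91046496098674}
```

View pics/top0.png

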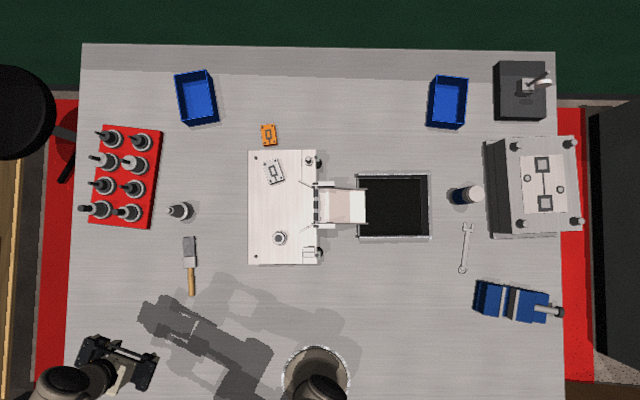

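View pics/side0.png

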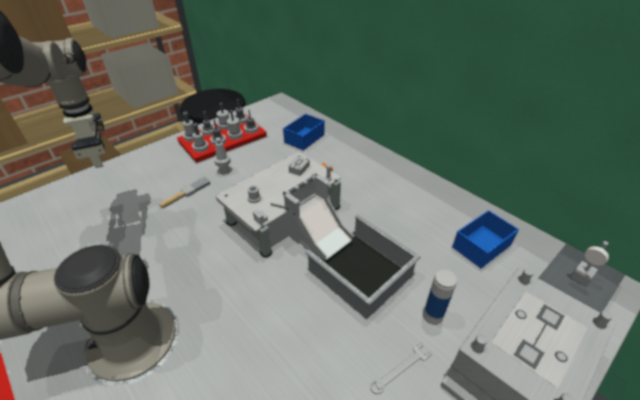

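The top view shows the deck at about (248–318, 150–265). The grey block on it at (274,171) fits the insert. The orange block at (268,133) lies on the bench and is a decoy. The bush is at (280,238), the wedge near (309,252), the core pin near (310,160), and the mouth near (318,205). I'll confirm with an enlarged crop.

```bash
python3 - <<'E'
from h import *
c=np.load("top0.npz")["c"][115:275,235:395]
cv2.imwrite("pics/crop0.png",cv2.resize(c[:,:,::-1],None,fx=3.7,fy=3.7,interpolation=cv2.INTER_CUBIC))
E
```

```text
(no output)
```

View pics/crop0.png

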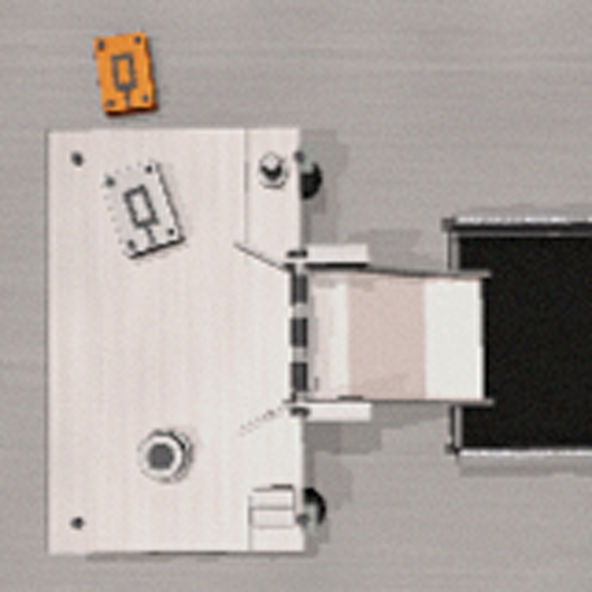

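```bash
cat >> h.py <<'E'
def fix(c,u): return [(u[0]+.5)/3.7-.5+235,(u[1]+.5)/3.7-.5+115]
E
python3 - <<'E'
from h import *
D=np.load("top0.npz"); K,R,t=D["K"],D["R"],D["t"]; c=D["c"]
# deck corners: bright, reddish-white mask, min area rect
m=(c.min(2)>195).astype(np.uint8); m=cv2.morphologyEx(m,cv2.MORPH_CLOSE,np.ones((5,5)))
m[:, :235]=0; m[:,325:]=0
n,l,s,ce=cv2.connectedComponentsWithStats(m); k=1+s[1:,4].argmax(); print(s[k])
box=cv2.boxPoints(cv2.minAreaRect(np.argwhere(l==k)[:,::-1].astype(np.float32)))
for nm,pts in(("auto",box),("eye",[fix(0,u) for u in((49,129),(301,127),(303,551),(49,552))])):
    P=np.array([onz(p,120,K,R,t)[:2] for p in pts]); print(nm,P.round(1).tolist(),[round(float(np.linalg.norm(P[i]-P[i-1])),1) for i in range(4)],P.mean(0))
for nm,z,pts in(("insert",150,((105,180),(155,162),(184,238),(133,255))),("orange",30,((95,38),(147,32),(157,107),(104,114))),
  ("bush",162,((162,455),)),("cheeks+rod",192,((298,253),(298,412))),("tote/far",85,((455,218),(455,457)))):
    P=np.array([onz(fix(0,u),z,K,R,t)[:2] for u in pts]); print(nm,P.round(1).tolist(),[round(float(np.linalg.norm(P[i]-P[i-1])),1) for i in range(len(P))],P.mean(0))
E
```

```text
[ 248  150   77  115 7619]
auto [[398.1, 213.1], [756.7, 222.4], [760.3, -19.0], [400.7, -23.5]] [236.6, 358.7, 241.4, 359.7] [578.97246632  98.24817611]
eye [[758.3, 222.8], [763.3, 6.6], [401.8, -0.2], [398.7, 213.5]] [359.8, 216.3, 361.5, 213.7] [580.52916547 110.67615895]
insert [[710.0, 169.0], [725.8, 127.7], [662.3, 102.2], [647.5, 144.3]] [67.2, 44.2, 68.4, 44.6] [686.39627262 135.78518952]
orange [[862.5, 200.7], [869.0, 152.5], [798.5, 141.7], [791.1, 190.7]] [72.1, 48.6, 71.3, 49.5] [830.28486757 171.38948955]
bush [[482.8, 115.4]] [0.0] [482.79744747 115.44275622]
cheeks+rod [[646.5, 6.5], [519.4, 4.7]] [127.1, 127.1] [582.93724733   5.62215181]
tote/far [[691.1, -130.2], [480.8, -131.6]] [210.4, 210.4] [ 585.9611156  -130.89879769]
```

```bash
cat >> h.py <<'E'
from scipy.spatial.transform import Rotation as Ro
O=np.array([583.,4.,0]); CX=np.array([.022,-1,0]); CX/=np.linalg.norm(CX); CY=np.array([-CX[1],CX[0],0]); Z=np.array([0,0,1.])
C=lambda x,y,z: O+x*CX+y*CY+z*Z           # chute -> world
W=lambda p: np.array([(p-O)@CX,(p-O)@CY,p[2]]) # world -> chute
def down(): return np.column_stack([np.cross(-CX,-Z),-CX,-Z])
def lean(a): # tool z leaning a from vertical toward +CX, tool y along chute +y or -y
    z=np.sin(a)*CX-np.cos(a)*Z; y=CY; return np.column_stack([np.cross(y,z),y,z])
def state():
    s=get_obs(); R=Ro.from_euler("xyz",s["tcp_rot"]).as_matrix(); p=s["tool_pos"]
    print("t",round(s["time"],2),"tip chute",W(p+178*R[:,2]).round(1),"F",np.round(s["contact_force"],1),"grip",round(s["grip_width"],1),"q",s["joint_positions"].round(2)); return p,R
def to(tip,Rt,p,R): # shift m and rotvec in the tool frame to bring the fingertips to tip
    f=tip-178*Rt[:,2]; print("flange",f.round(0),"r",round(np.hypot(*f[:2])),"shift",(R.T@(f-p)/1000).round(4),"rot",Ro.from_matrix(R.T@Rt).as_rotvec().round(3))
E
python3 - <<'E'
from h import *
p,R=state()
ins=np.array([686.4,135.8,135]); print(W(ins),W(np.array([743,140,133.])))
to(np.array([743,140,230.]),down(),p,R)
E
```

```text
t 0.1 tip chute [-500.3 -399.3  226.1] F [-1.  -0.5  0.8] grip 91.9 q [ 1.09  0.34  1.52 -0.    1.28 -0.15]
[-129.49386628  106.27388483  135.        ] [-132.44795147  162.95257025  133.        ]
flange [743. 140. 408.] r 756 shift [-0.6554 -0.1479 -0.0038] rot [-0.001 -0.    -0.358]
```

```bash
python3 -m pendant '[[[-0.655,-0.148,-0.004],[0,0,-0.358],0.008],[[-0.655,-0.148,-0.004],[0,0,-0.358],0.008],[[-0.655,-0.148,-0.004],[0,0,-0.358],0.008],[[-0.655,-0.148,-0.004],[0,0,-0.358],0.008],[[-0.655,-0.148,-0.004],[0,0,-0.358],0.008],[[-0.655,-0.148,-0.004],[0,0,-0.358],0.008],[[-0.655,-0.148,-0.004],[0,0,-0.358],0.008],[[-0.655,-0.148,-0.004],[0,0,-0.358],0.008],[[-0.655,-0.148,-0.004],[0,0,-0.358],0.008],[[-0.655,-0.148,-0.004],[0,0,-0.358],0.008]]'
python3 - <<'E'
from h import *
p,R=state()
to(np.array([743,140,230.]),down(),p,R)
E
```

```text
time: 0.93
tool_pos: [516.2, 281.1, 406.8]
tcp_rot: [-3.142, -0.001, -3.12]
contact_force: [0.7, 1.4, 0.7]
grip_width: 29.8
t 0.93 tip chute [-278.5  -60.8  228.8] F [0.7 1.4 0.7] grip 29.8 q [ 0.37  0.46  1.34  0.    1.35 -1.22]
flange [743. 140. 408.] r 756 shift [-0.2236 -0.1461 -0.0013] rot [-0.    -0.001  0.   ]
```

```bash
python3 -m pendant '[[[-0.223,-0.145,-0.001],[0,0,0],0.008],[[-0.223,-0.145,-0.001],[0,0,0],0.008],[[-0.223,-0.145,-0.001],[0,0,0],0.008],[[-0.223,-0.145,-0.001],[0,0,0],0.008],[[-0.223,-0.145,-0.001],[0,0,0],0.008],[[-0.223,-0.145,-0.001],[0,0,0],0.008],[[-0.223,-0.145,-0.001],[0,0,0],0.008],[[-0.223,-0.145,-0.001],[0,0,0],0.008],[[-0.223,-0.145,-0.001],[0,0,0],0.008],[[-0.223,-0.145,-0.001],[0,0,0],0.008]]'
python3 - <<'E'
from h import *
p,R=state()
to(np.array([743,140,133.]),down(),p,R)
c,K,R,t=cam("side"); cv2.imwrite("pics/s1.png",cv2.resize(c[120:280,190:350,::-1],None,fx=3.7,fy=3.7,interpolation=cv2.INTER_CUBIC))
E
```

```text
time: 1.77
tool_pos: [740.4, 143.4, 407.7]
tcp_rot: [3.141, -0.001, -3.119]
contact_force: [0.4, -0.2, 0.3]
grip_width: 7.7
t 1.77 tip chute [-136.   160.1  229.7] F [ 0.4 -0.2  0.3] grip 7.7 q [ 0.09  0.82  0.69  0.    1.64 -1.5 ]
flange [743. 140. 311.] r 756 shift [-0.0027 -0.0035  0.0966] rot [ 0.    -0.001  0.001]
```

View pics/s1.png

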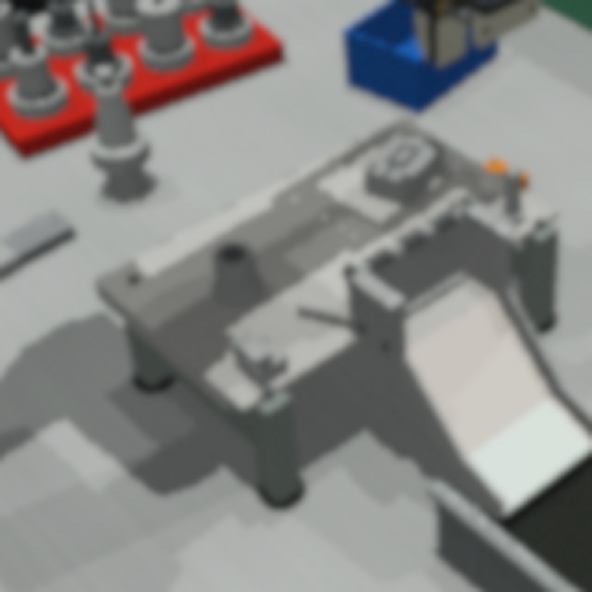

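The side crop shows the insert at about (400,165) and the fingers at (450,30), above and beyond it. The way down is clear.

```bash
python3 -m pendant '[[[-0.003,-0.003,0.03],[0,0,0],0.008],[[-0.003,-0.003,0.06],[0,0,0],0.008],[[-0.003,-0.003,0.085],[0,0,0],0.008],[[-0.003,-0.003,0.097],[0,0,0],0.008],[[-0.003,-0.003,0.097],[0,0,0],0.008],[[-0.003,-0.003,0.097],[0,0,0],0.008]]'
python3 - <<'E'
from h import *
p,R=state()
c,K,R,t=cam("top"); cv2.imwrite("pics/t1.png",cv2.resize(c[115:275,235:395,::-1],None,fx=3.7,fy=3.7,interpolation=cv2.INTER_CUBIC))
E
```

```text
time: 2.32
tool_pos: [743.7, 140.5, 312.2]
tcp_rot: [3.141, 0.001, -3.118]
contact_force: [0.4, 0.7, 1.5]
grip_width: 8.1
t 2.32 tip chute [-133.   163.7  134.2] F [0.4 0.7 1.5] grip 8.1 q [ 0.09  0.86  0.85  0.    1.43 -1.51]
```

View pics/t1.png

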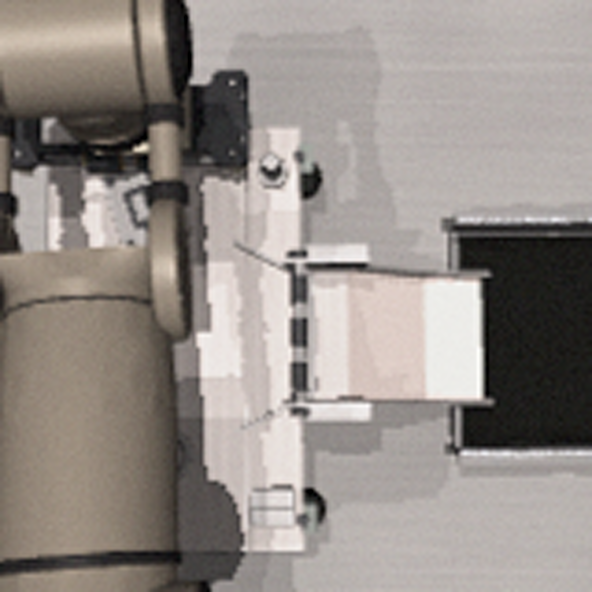

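```bash
python3 -m pendant '[[[0.006,0,0],[0,0,0],0.008],[[0.012,0,0],[0,0,0],0.008],[[0.018,0,0],[0,0,0],0.008],[[0.024,0,0],[0,0,0],0.008],[[0.030,0,0],[0,0,0],0.008],[[0.036,0,0],[0,0,0],0.008],[[0.042,0,0],[0,0,0],0.008],[[0.048,0,0],[0,0,0],0.008],[[0.054,0,0],[0,0,0],0.008],[[0.060,0,0],[0,0,0],0.008]]'
python3 -m pendant '[[[0.006,0,0],[0,0,0],0.008],[[0.012,0,0],[0,0,0],0.008],[[0.018,0,0],[0,0,0],0.008],[[0.024,0,0],[0,0,0],0.008],[[0.030,0,0],[0,0,0],0.008],[[0.036,0,0],[0,0,0],0.008],[[0.042,0,0],[0,0,0],0.008],[[0.046,0,0],[0,0,0],0.008],[[0.050,0,0],[0,0,0],0.008],[[0.050,0,0],[0,0,0],0.008]]'
python3 - <<'E'
from h import *
p,R=state()
c,K,R,t=cam("side"); cv2.imwrite("pics/s2.png",cv2.resize(c[120:280,190:350,::-1],None,fx=3.7,fy=3.7,interpolation=cv2.INTER_CUBIC))
E
```

```text
time: 3.2
tool_pos: [684.4, 138.3, 313.7]
tcp_rot: [3.141, 0.007, -3.12]
contact_force: [5.0, 0.1, 2.6]
grip_width: 7.7
time: 4.03
tool_pos: [634.0, 137.5, 313.2]
tcp_rot: [3.141, 0.004, -3.119]
contact_force: [3.7, 0.3, 1.8]
grip_width: 8.0
t 4.03 tip chute [-132.4   54.7  135.2] F [3.7 0.3 1.8] grip 8.0 q [ 0.1   0.64  1.28  0.    1.21 -1.5 ]
```

View pics/s2.png

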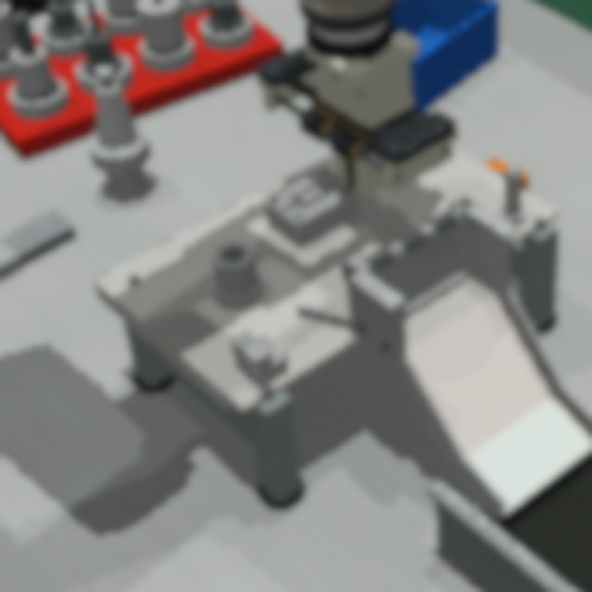

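The insert is now at about (305,205) in the side crop, with the fingers behind it at (375,190). I'll finish the push, back off and lift, then measure.

```bash
python3 -m pendant '[[[0.005,0,0],[0,0,0],0.008],[[0.010,0,0],[0,0,0],0.008],[[0.010,0,0],[0,0,0],0.008],[[0.000,0,0],[0,0,0],0.008],[[-0.010,0,0],[0,0,0],0.008],[[-0.012,0,-0.03],[0,0,0],0.03],[[-0.012,0,-0.065],[0,0,0],0.03],[[-0.012,0,-0.10],[0,0,0],0.03],[[-0.012,0.02,-0.13],[0,0,0],0.03],[[-0.012,0.06,-0.15],[0,0,0],0.03]]'
python3 - <<'E'
from h import *
p,R=state()
D=cam("side"); c=D[0]; cv2.imwrite("pics/s3.png",cv2.resize(c[140:220,230:330,::-1],None,fx=7,fy=7,interpolation=cv2.INTER_CUBIC))
# lean staging pose: tip high behind the block
for a in(0.785,0.87): to(C(-215,0,240),lean(a),p,R)
E
```

```text
time: 4.92
tool_pos: [644.9, 192.0, 463.3]
tcp_rot: [-3.141, 0.002, -3.124]
contact_force: [0.7, 0.6, 0.9]
grip_width: 29.2
t 4.92 tip chute [-186.4   66.3  285.3] F [0.7 0.6 0.9] grip 29.2 q [ 0.18  0.6   0.94 -0.    1.6  -1.41]
flange [576. 345. 366.] r 671 shift [0.0669 0.154  0.0971] rot [ 0.612 -0.613  1.477]
flange [575. 355. 355.] r 676 shift [0.067  0.1643 0.1082] rot [ 0.678 -0.678  1.457]
```

View pics/s3.png

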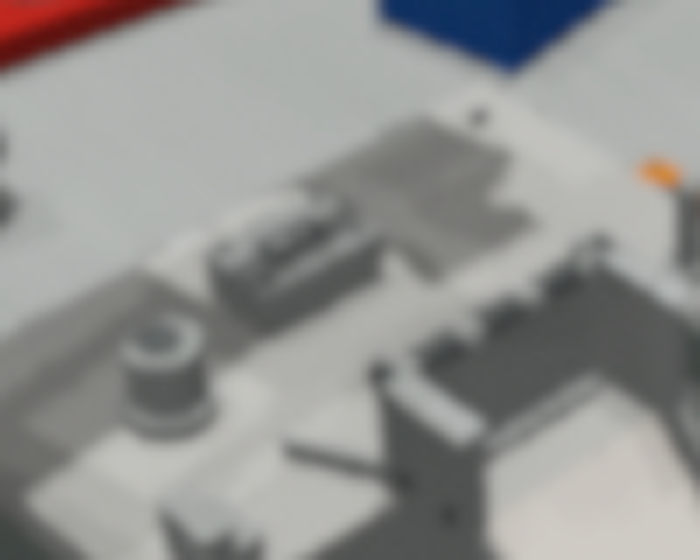

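```bash
python3 - <<'E'
from h import *
D=np.load("side0.npz"); K,R,t=D["K"],D["R"],D["t"]
f=lambda u:((u[0]+.5)/7-.5+230,(u[1]+.5)/7-.5+140)
for z,u in((150,(212,245)),(150,(258,297)),(150,(380,235)),(150,(330,192)),(120,(265,332)),(120,(385,268)),(162,(162,338)),(120,(293,450)),(193,(378,372)),(193,(592,240))): print(u,z,W(onz(f(u),z,K,R,t)).round(0))
E
```

```text
(212, 245) 150 [-169.  -31.  150.]
(258, 297) 150 [-123.  -40.  150.]
(380, 235) 150 [-119.   30.  150.]
(330, 192) 150 [-162.   35.  150.]
(265, 332) 120 [-131.  -33.  120.]
(385, 268) 120 [-129.   39.  120.]
(162, 338) 162 [-117.  -97.  162.]
(293, 450) 120 [-57. -75. 120.]
(378, 372) 193 [ -3. -65. 193.]
(592, 240) 193 [ -6.  62. 193.]
```

```bash
python3 -m pendant '[[[0.01,0.154,0],[0.08,-0.08,0.18],0.03],[[0.02,0.154,0],[0.15,-0.15,0.37],0.03],[[0.03,0.154,0],[0.23,-0.23,0.55],0.03],[[0.04,0.154,0.02],[0.3,-0.3,0.74],0.03],[[0.05,0.154,0.04],[0.38,-0.38,0.92],0.03],[[0.06,0.154,0.05],[0.46,-0.46,1.1],0.03],[[0.067,0.154,0.06],[0.53,-0.53,1.28],0.03],[[0.067,0.154,0.08],[0.61,-0.61,1.477],0.03],[[0.067,0.154,0.097],[0.612,-0.613,1.477],0.03],[[0.067,0.154,0.097],[0.612,-0.613,1.477],0.03]]'
python3 - <<'E'
from h import *
p,R=state(); to(C(-215,0,240),lean(.785),p,R)
E
```

```text
time: 5.8
tool_pos: [573.0, 347.3, 357.6]
tcp_rot: [-2.977, 0.585, 2.099]
contact_force: [-0.2, -0.7, -0.3]
grip_width: 30.0
t 5.8 tip chute [-244.5   19.   211.2] F [-0.2 -0.7 -0.3] grip 30.0 q [ 0.54  0.72  1.07 -0.57  1.56  0.14]
flange [576. 345. 366.] r 671 shift [-0.0075  0.     -0.0051] rot [ 0.159 -0.162  0.406]
```

```bash
python3 -m pendant '[[[-0.007,0,-0.005],[0.08,-0.08,0.2],0.03],[[-0.007,0,-0.005],[0.159,-0.162,0.406],0.03],[[-0.007,0,-0.005],[0.159,-0.162,0.406],0.03],[[-0.007,0,-0.005],[0.159,-0.162,0.406],0.03],[[-0.007,0,-0.005],[0.159,-0.162,0.406],0.03],[[-0.007,0,-0.005],[0.159,-0.162,0.406],0.03]]'
python3 - <<'E'
from h import *
p,R=state(); to(C(-196,0,136),lean(.785),p,R)
c,K,R,t=cam("top"); cv2.imwrite("pics/t2.png",cv2.resize(c[115:275,235:395,::-1],None,fx=3.7,fy=3.7,interpolation=cv2.INTER_CUBIC))
E
```

```text
time: 6.3
tool_pos: [576.4, 345.1, 369.4]
tcp_rot: [3.138, 0.779, 1.597]
contact_force: [0.8, 0.7, 0.2]
grip_width: 29.9
t 6.3 tip chute [-216.2    2.   242.6] F [0.8 0.7 0.2] grip 29.9 q [ 0.55  0.78  0.97 -0.67  1.79  0.51]
flange [576. 326. 262.] r 662 shift [ 0.0617 -0.0013  0.0901] rot [ 0.006 -0.006  0.003]
```

View pics/t2.png

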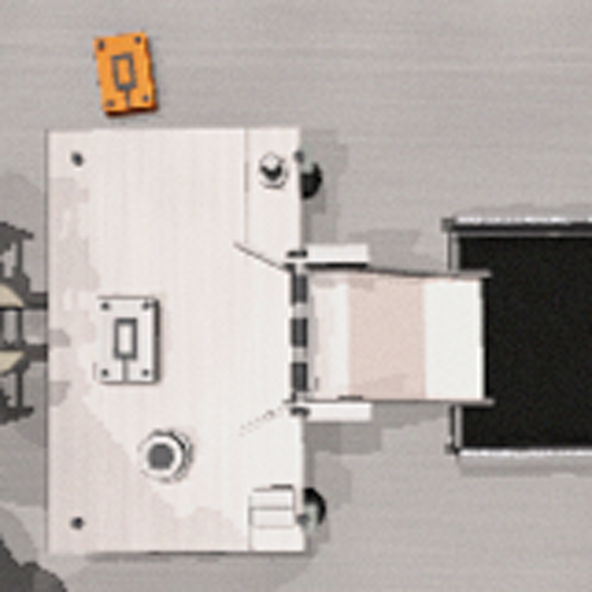

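The insert is at crop (97–155, 297–383), squared up, with its centre near chute (-146, -1). At a 45° lean the gripper body would clip the 42 mm bush as it passes, so I push at 30° first and lean further once past it.

```bash
python3 - <<'E'
from h import *
p,R=state(); to(C(-200,-1,200),lean(.524),p,R); to(C(-198,-1,132),lean(.524),p,R)
E
```

```text
t 6.35 tip chute [-216.2    2.1  243.1] F [-1.2  0.2  0.5] grip 29.9 q [ 0.55  0.78  0.97 -0.67  1.79  0.51]
flange [576. 293. 354.] r 646 shift [-0.026  -0.0023  0.0477] rot [0.006 0.254 0.003]
flange [576. 291. 286.] r 645 shift [ 0.0203 -0.0025  0.0975] rot [0.006 0.254 0.003]
```

```bash
python3 -m pendant '[[[-0.013,-0.001,0.024],[0.003,0.12,0.003],0.03],[[-0.026,-0.002,0.048],[0.006,0.23,0.003],0.03],[[-0.026,-0.002,0.048],[0.006,0.254,0.003],0.03],[[-0.01,-0.0025,0.065],[0.006,0.254,0.003],0.03],[[0.005,-0.0025,0.08],[0.006,0.254,0.003],0.03],[[0.0203,-0.0025,0.0975],[0.006,0.254,0.003],0.03],[[0.0203,-0.0025,0.0975],[0.006,0.254,0.003],0.03],[[0.0203,-0.0025,0.0975],[0.006,0.254,0.003],0.03]]'
python3 - <<'E'
from h import *
p,R=state(); to(C(-138,-1,132),lean(.524),p,R);to(C(-8,-1,132),lean(.524),p,R)
E
```

```text
time: 7.02
tool_pos: [575.8, 291.0, 286.6]
tcp_rot: [3.141, 0.525, 1.592]
contact_force: [-0.7, -0.5, 0.5]
grip_width: 30.0
t 7.02 tip chute [-197.9   -0.8  132.6] F [-0.7 -0.5  0.5] grip 30.0 q [ 0.45  0.74  1.22 -0.48  1.43  0.56]
flange [577. 231. 286.] r 622 shift [-0.0517 -0.0001  0.0305] rot [ 0.     0.001 -0.001]
flange [580. 101. 286.] r 589 shift [-0.1642  0.      0.0957] rot [ 0.     0.001 -0.001]
```

```bash
python3 -m pendant '[[[-0.0052,0,0.003],[0,0,0],0.03],[[-0.0104,0,0.006],[0,0,0],0.03],[[-0.0156,0,0.009],[0,0,0],0.03],[[-0.0208,0,0.012],[0,0,0],0.03],[[-0.026,0,0.015],[0,0,0],0.03],[[-0.0312,0,0.018],[0,0,0],0.03],[[-0.0364,0,0.021],[0,0,0],0.03],[[-0.0416,0,0.024],[0,0,0],0.03],[[-0.0468,0,0.027],[0,0,0],0.03],[[-0.052,0,0.030],[0,0,0],0.03]]'
python3 - <<'E'
from h import *
p,R=state(); to(C(-78,-1,132),lean(.524),p,R)
c,K,R,t=cam("top"); cv2.imwrite("pics/t3.png",cv2.resize(c[115:275,235:395,::-1],None,fx=3.7,fy=3.7,interpolation=cv2.INTER_CUBIC))
E
```

```text
time: 7.85
tool_pos: [577.4, 230.9, 288.5]
tcp_rot: [3.135, 0.522, 1.588]
contact_force: [0.1, 5.0, 4.0]
grip_width: 29.8
t 7.85 tip chute [-138.2    0.2  134.2] F [0.1 5.  4. ] grip 29.8 q [ 0.36  0.69  1.32 -0.5   1.35  0.51]
flange [578. 171. 286.] r 603 shift [-0.0508 -0.0003  0.0319] rot [ 0.005 -0.002 -0.004]
```

View pics/t3.png

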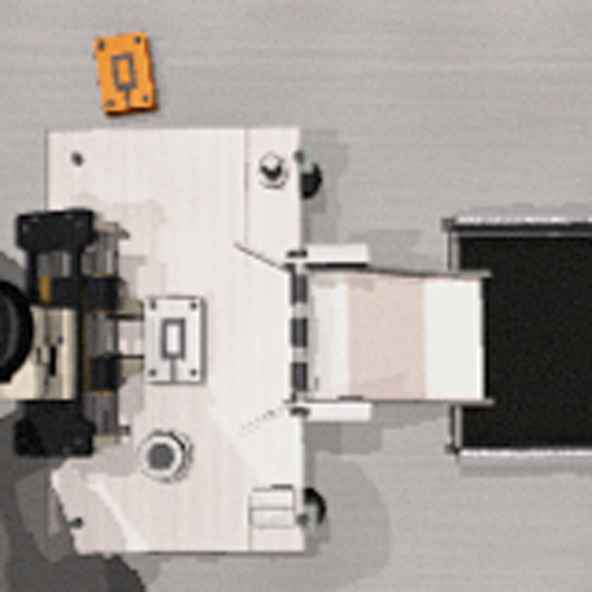

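Insert straight at crop (175,340), centre near x = -105, with both fingers seated on its rear face. I'll keep pushing.

```bash
python3 -m pendant '[[[-0.0052,0,0.003],[0,0,0],0.03],[[-0.0104,0,0.006],[0,0,0],0.03],[[-0.0156,0,0.009],[0,0,0],0.03],[[-0.0208,0,0.012],[0,0,0],0.03],[[-0.026,0,0.015],[0,0,0],0.03],[[-0.0312,0,0.018],[0,0,0],0.03],[[-0.0364,0,0.021],[0,0,0],0.03],[[-0.0416,0,0.024],[0,0,0],0.03],[[-0.0468,0,0.027],[0,0,0],0.03],[[-0.052,0,0.030],[0,0,0],0.03]]'
python3 -m pendant '[[[-0.0052,0,0.003],[0,0,0],0.03],[[-0.0104,0,0.006],[0,0,0],0.03],[[-0.0156,0,0.009],[0,0,0],0.03],[[-0.0208,0,0.012],[0,0,0],0.03],[[-0.026,0,0.015],[0,0,0],0.03],[[-0.0312,0,0.018],[0,0,0],0.03],[[-0.0364,0,0.021],[0,0,0],0.03],[[-0.0416,0,0.024],[0,0,0],0.03],[[-0.0468,0,0.027],[0,0,0],0.03],[[-0.0468,0,0.027],[0,0,0],0.03]]'
python3 - <<'E'
from h import *
p,R=state(); to(C(-8,0,133),lean(.524),p,R)
c,K,R,t=cam("top"); cv2.imwrite("pics/t4.png",cv2.resize(c[115:275,235:395,::-1],None,fx=3.7,fy=3.7,interpolation=cv2.INTER_CUBIC))
E
```

```text
time: 8.73
tool_pos: [578.5, 171.1, 288.2]
tcp_rot: [3.135, 0.523, 1.588]
contact_force: [-0.3, 5.9, 5.0]
grip_width: 30.0
time: 9.57
tool_pos: [579.7, 116.3, 288.1]
tcp_rot: [3.136, 0.524, 1.588]
contact_force: [1.0, 3.0, 2.0]
grip_width: 30.0
t 9.57 tip chute [-23.3  -0.2 134. ] F [1. 3. 2.] grip 30.0 q [ 0.19  0.62  1.46 -0.56  1.21  0.41]
flange [581. 101. 287.] r 590 shift [-0.0127  0.0009  0.0085] rot [ 0.004 -0.    -0.004]
```

View pics/t4.png

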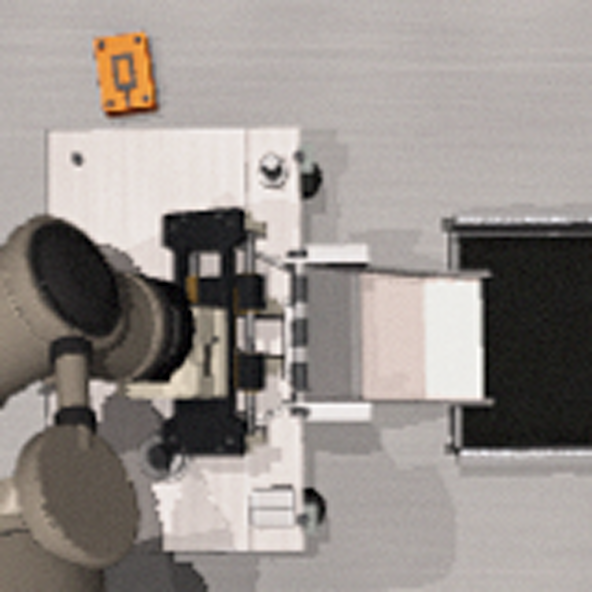

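The flap is now swung inward (grey sheet at crop 305–360) with the insert under it. The bush is still at (162,457). I'll go on to x ≈ -3, then back off and lean further.

```bash
python3 -m pendant '[[[-0.0043,0,0.0025],[0,0,0],0.03],[[-0.0087,0,0.005],[0,0,0],0.03],[[-0.013,0,0.0075],[0,0,0],0.03],[[-0.0173,0,0.010],[0,0,0],0.03],[[-0.0173,0,0.010],[0,0,0],0.03],[[-0.013,0,0.0075],[0,0,0],0.03],[[-0.0087,0,0.005],[0,0,0],0.03],[[-0.0087,0,0.005],[0,0,0],0.03]]'
python3 - <<'E'
from h import *
p,R=state(); to(C(-12,-1,135),lean(.82),p,R)
E
```

```text
time: 10.28
tool_pos: [579.5, 107.6, 286.8]
tcp_rot: [3.139, 0.524, 1.59]
contact_force: [-0.4, -0.2, 0.2]
grip_width: 29.9
t 10.28 tip chute [-14.6  -0.9 132.7] F [-0.4 -0.2  0.2] grip 29.9 q [ 0.17  0.62  1.47 -0.56  1.2   0.4 ]
flange [579. 146. 256.] r 597 shift [0.0485 0.0001 0.0071] rot [ 0.001 -0.296 -0.003]
```

```bash
python3 -m pendant '[[[0.0165,0,0.0008],[0,-0.1,-0.001],0.03],[[0.0325,0,0.0033],[0.001,-0.2,-0.002],0.03],[[0.0485,0,0.0071],[0.001,-0.296,-0.003],0.03],[[0.0485,0,0.0071],[0.001,-0.296,-0.003],0.03],[[0.0485,0,0.0071],[0.001,-0.296,-0.003],0.03]]'
python3 - <<'E'
from h import *
p,R=state(); to(C(8,-1,134),lean(.82),p,R); to(C(15,-1,134),lean(.82),p,R)
E
```

```text
time: 10.7
tool_pos: [578.7, 146.0, 255.5]
tcp_rot: [-3.138, 0.819, 1.597]
contact_force: [1.1, -0.2, 0.7]
grip_width: 30.1
t 10.7 tip chute [-12.1  -1.2 133.9] F [ 1.1 -0.2  0.7] grip 30.1 q [ 0.28  0.72  1.44 -0.81  1.34  0.6 ]
flange [579. 126. 255.] r 593 shift [-0.0136  0.0001  0.0146] rot [-0.    -0.001  0.003]
flange [579. 119. 255.] r 592 shift [-0.0184  0.0001  0.0197] rot [-0.    -0.001  0.003]
```

```bash
python3 -m pendant '[[[-0.0027,0,0.0029],[0,0,0],0.03],[[-0.0055,0,0.0058],[0,0,0],0.03],[[-0.0082,0,0.0088],[0,0,0],0.03],[[-0.0109,0,0.0117],[0,0,0],0.03],[[-0.0136,0,0.0146],[0,0,0],0.03],[[-0.016,0,0.0172],[0,0,0],0.03],[[-0.0184,0,0.0197],[0,0,0],0.03],[[-0.0184,0,0.0197],[0,0,0],0.03]]'
python3 - <<'E'
from h import *
p,R=state(); to(C(20,-1,134),lean(.82),p,R)
c,K,R,t=cam("side"); cv2.imwrite("pics/s4.png",cv2.resize(c[150:310,250:410,::-1],None,fx=3.7,fy=3.7,interpolation=cv2.INTER_CUBIC))
E
```

```text
time: 11.37
tool_pos: [579.6, 116.9, 257.0]
tcp_rot: [3.141, 0.82, 1.59]
contact_force: [0.9, 0.1, 0.2]
grip_width: 30.1
t 11.37 tip chute [ 17.2  -1.1 135.6] F [0.9 0.1 0.2] grip 30.1 q [ 0.24  0.71  1.47 -0.83  1.31  0.59]
flange [580. 114. 255.] r 591 shift [-0.0008 -0.0001  0.0031] rot [-0.001  0.    -0.002]
```

View pics/s4.png

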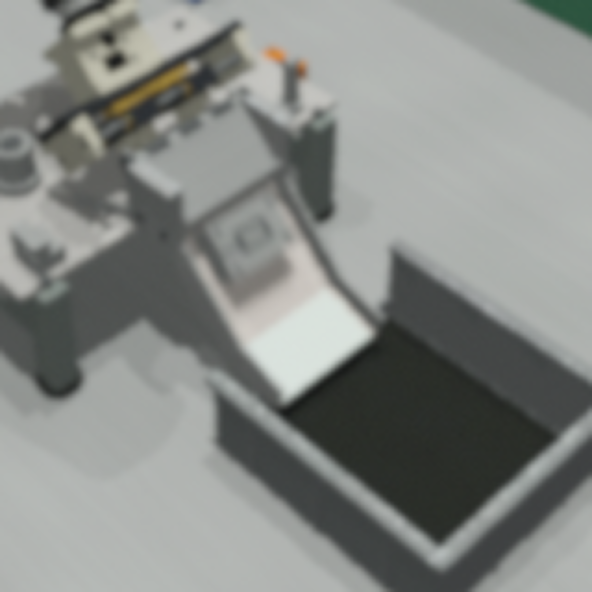

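The insert has tipped over the sill and is on the slide at crop (250,240). I'll withdraw along the finger axis, which clears the bush and lets the flap follow.

```bash
python3 -m pendant '[[[0,0,-0.008],[0,0,0],0.03],[[0,0,-0.016],[0,0,0],0.03],[[0,0,-0.024],[0,0,0],0.03],[[0,0,-0.032],[0,0,0],0.03],[[0,0,-0.042],[0,0,0],0.03],[[0,0,-0.055],[0,0,0],0.03],[[0,0,-0.075],[0,0,0],0.03],[[0,0,-0.10],[0,0,0],0.03],[[0,0,-0.13],[0,0,0],0.03],[[0,0,-0.16],[0,0,0],0.03]]'
python3 -m pendant '[[[0,0,-0.03],[0,0,0],0.03],[[0,0,-0.06],[0,0,0],0.03],[[0,0,-0.06],[0,0,0],0.03],[[0,0,-0.06],[0,0,0],0.03],[[0,0,-0.06],[0,0,0],0.03],[[0,0,-0.06],[0,0,0],0.03],[[0,0,-0.06],[0,0,0],0.03],[[0,0,-0.06],[0,0,0],0.03],[[0,0,-0.06],[0,0,0],0.03],[[0,0,-0.06],[0,0,0],0.03]]'
python3 - <<'E'
from h import *
p,R=state()
a=cam("side")[0][150:310,250:410]; b=cam("top")[0][115:275,280:440]
cv2.imwrite("pics/f.png",cv2.resize(np.hstack([a,b])[:,:,::-1],None,fx=2.5,fy=2.5,interpolation=cv2.INTER_CUBIC))
E
```

```text
time: 12.25
tool_pos: [576.6, 236.7, 367.4]
tcp_rot: [3.141, 0.82, 1.592]
contact_force: [0.3, 0.4, 0.2]
grip_width: 30.1
time: 13.08
tool_pos: [576.1, 278.7, 406.6]
tcp_rot: [3.141, 0.82, 1.592]
contact_force: [-0.4, 0.3, 0.3]
grip_width: 29.8
t 13.08 tip chute [-144.6   -0.9  285.2] F [-0.4  0.3  0.3] grip 29.8 q [ 0.48  0.68  1.07 -0.73  1.77  0.45]
```

View pics/f.png

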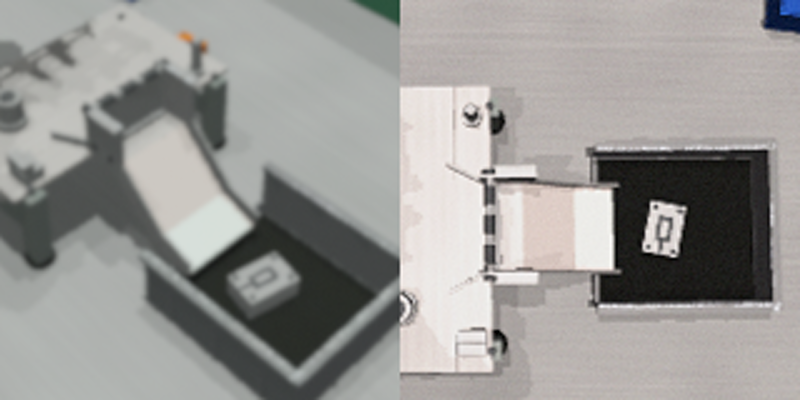

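The insert lies flat in the tote (right half, 664,228) and the flap hangs shut. I'll let things settle, check nothing is still moving, then hand in.

```bash
python3 -m pendant '[[[0,0,0],[0,0,0],0.03],[[0,0,0],[0,0,0],0.03],[[0,0,0],[0,0,0],0.03],[[0,0,0],[0,0,0],0.03],[[0,0,0],[0,0,0],0.03],[[0,0,0],[0,0,0],0.03],[[0,0,0],[0,0,0],0.03],[[0,0,0],[0,0,0],0.03],[[0,0,0],[0,0,0],0.03],[[0,0,0],[0,0,0],0.03]]'
python3 - <<'E'
from h import *
from plant import close_job
D=cam("top"); c,K,R,t=D; o=np.load("top0.npz")["c"]
m=np.uint8(c[150:260,360:428].min(2)>130); m[[0,-1]]=0
n,l,s,ce=cv2.connectedComponentsWithStats(m)
for i in range(1,n):
    if s[i,4]>80: print(s[i],W(onz(ce[i]+[360,150],36,K,R,t)).round(0))
f=lambda a,x,y,w,h: np.abs(a[y:y+h,x:x+w].astype(float)-o[y:y+h,x:x+w]).mean().round(1)
print("change: mouth/flap",f(c,315,185,20,40),"bush",f(c,268,226,24,24),"pin",f(c,302,152,14,16),"wedge",f(c,300,244,20,18))
print("close",close_job())
E
```

```text
time: 14.02
tool_pos: [576.0, 279.2, 406.9]
tcp_rot: [3.141, 0.82, 1.592]
contact_force: [0.2, -0.0, -0.6]
grip_width: 29.9
[   0    1   68   25 1633] [265. 149.  36.]
[  0  39   6  35 189] [156.  -2.  36.]
[ 17  46  18  22 247] [233.  -0.  36.]
[   0   86   68   23 1526] [ 260. -139.   36.]
change: mouth/flap 11.8 bush 7.8 pin 11.9 wedge 9.6
the job is handed in; nothing more can be done
close None
```

The insert went down the chute into the tote and the job is handed in at about 14 s of the allowed 54. I pushed it toward the robot onto the middle line of the mouth. From there I pushed it under the flap and over the sill, leaning the fingers 30° past the bush and 47° in the mouth. Then I drew the fingers back out along their own axis.

**Last checks:**
- **Insert:** it lies flat in the tote at about chute (233, 0), inside the allowed limits. I took it to be at rest by eye from the last viewed picture, 0.9 s before handing in; I did not measure its speed.
- **Flap:** it looks fully shut in both views.
- **Robot:** it is clear of everything, with contact force under 1 N. The wrist force readings at the end of each move never passed about 8 N.
- **Other parts:** the bush, core pin and wedge look unmoved on the deck.

**Disagreements:**
- **Insert orientation:** its 70 mm side lay across the feed, not along it as described. I pushed it that way round, so its rear face had to go about 20 mm past the rod instead of 10.
- **Picture comparison:** this check against the start picture was inconclusive. The differences of 8 to 12 grey levels around the flap, bush, pin and wedge could be the arm's shadow, but I did not check that.
- **Tools on the bench:** I did not check the holder, brush, wrench and spray can at the end. The arm stayed clear of them by plan.

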